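# Close the double-lidded tea tin and lift its outer lid under the lamp

## Task

First swing the lamp's stiff arm round so that it points straight at the open tea tin, and leave it so. Then lower the nested pair of lids, still together, gently onto the tin until the inner lid sits fully home (do not drop them), let go, and lift off the outer lid alone, so that I can see in the light that the inner lid has stayed seated and undisturbed. Finish while holding the outer lid still and level in the gripper, at least ten centimetres above the tin's mouth and touching nothing else, with the tin, butter box, sugar bowl, cup of chopsticks and scoop all left standing where they were.

Things in the scene. Friction and masses are not known exactly. Their poses are not given: they have to be found in the camera images.
- lamp_arm (a joint): swing angle (rad) of the small grey desk lamp's arm about its post: grows counter-clockwise seen from above, limits -0.6 to 2.0, no spring. Stiff (about 0.25 N m, some 3 N at lamp_grip), it stays where it is left.
- lamp_pivot (a point): point on the post's axis at the mid-height of the arm, about 243 mm above the table; it turns with the arm: its own x axis points out along the arm (the direction the lamp points), z up
- lamp_grip (a point): middle of the free part of the lamp's arm, 80 mm out from lamp_pivot: a level square bar, 12 mm wide and 12 mm tall, clear from 25 to 105 mm out. Nothing stands more than 10 mm above the bar's centre line but the shade's back, up to 20 mm, from 105 mm out. Axes as lamp_pivot
- lamp_head (a point): on the arm's centre line 130 mm out from lamp_pivot, over the shade: a grey cone 64 mm wide at its open, glowing end, looking outward and down at 45 degrees, reaching to about 180 mm out and 65 mm below the arm. The lamp always shines along the arm, away from the post. Axes as lamp_pivot
- tin: loose upright tea tin, blue with brass bands, 0.5 to 0.9 kg. Origin at the centre of its underside, z up. Body 84 mm in diameter and 66 mm tall, a sloping shoulder, then a plain aluminium neck 58 mm outside, 54 mm bore, from 76 to 108 mm height, open at the top and at least 30 mm deep inside
- tin_mouth (a point): centre of the tin's open mouth at its rim, 108 mm above the tin's underside; z up
- inner_lid: inner lid (stopper), 70 to 120 g, plug down on the tray. Origin at the centre of the plug's underside, z up. Wooden plug 50 mm in diameter, 0 to 20 mm, chamfered foot; copper ledge 64 mm in diameter, 20 to 28 mm: grip here to carry both lids; centring collar 44 mm in diameter, 28 to 34 mm, and a 2.5 mm button, hidden in the outer lid. Seated, ledge on the tin's rim, origin 20 mm below tin_mouth
- outer_lid: outer lid, 55 to 90 g: blue cap 59 mm in diameter, 14 mm tall, brass stripe, loosely nested (not fastened) on the inner lid: its edge rests on the copper ledge, round the collar with 2 mm play. Origin at the centre of its lower edge, z up, 28 mm above inner_lid's origin when nested. Pale wooden knob, 20 mm in diameter, 14 to 34 mm above the origin, which lifts the outer lid only
- lid_knob (a point): on the outer lid's axis, 24 mm above its origin: middle of the knob
- butter_box: closed aluminium butter box with a latch, 98 x 148 x 59 mm, origin under its centre; leave alone
- sugar_bowl: glass sugar bowl, 90 mm across and 60 mm tall, origin under its centre; leave alone
- cup: green ceramic cup, 72 mm across and 85 mm tall, with two wooden chopsticks standing to 210 mm, origin under its centre; leave alone
- scoop: steel tea scoop, about 155 mm long, lying flat in the tray's corner, origin near where its handle (towards its -x) begins; leave alone
- lamp: small grey desk lamp at the left of the tray: fixed round base 110 mm across and 22 mm tall, post 16 mm thick; origin under the base's centre, on the tray's floor (a fixed steel tray, floor 3 mm and rim 16 mm above the table). It carries the arm
There are look-alikes about, which are no part of the job. Several things have the shape of the outer_lid; the one meant has the colours described above.

How it is judged:
By the outcome, as a careful person would: the job done as asked, in the order asked, and still so for the second after the job is handed in, while the arm keeps its last pose, push and grip.
It also fails if it takes over 72 s, if anything falls off the work surface, if the arm or the gripper's body presses on something with over 40 N, if the wrist force passes 120 N, or if a joint passes its speed limit or range.

## Robot

A 6-joint arm with a two-finger parallel gripper is mounted at the origin on the work surface. World frame = base frame: x ahead of the robot, y to its left, z up, the work surface at z = 0. Lengths are in m, angles in rad, forces in N, time in s.
With the tool pointing down it reaches from about 0.375 to 0.9 m from the base axis. Payload 3.1 kg.
Tool frame: the origin (TCP) lies midway between the tips of the shut fingers; the grasp point (between the pads) lies 19 mm behind it; x points along the fingers, y is the direction in which the jaws open and shut, and the axes are right-handed (so a half turn about x gives the same grasp; the last joint's range is limited). The gripper opens to 87 mm and grips with 3 to 60 N. Pads are 19 mm wide; open, the fingers measure 117 mm over their backs; the gripper's body (75 mm by 190 mm) begins 51 mm behind the grasp point.
Start: joints at [-1.472, 0.527, 1.433, -0, 1.181, -0.178], TCP at [0.171, -0.601, 0.202] pointing down, gripper open.
Joint ranges: [-3.08, 3.08], [-0.75, 2.2], [0.22, 2.44], [-1.43, 4.57], [0, 2.65], [-2.85, 2.85]. Speed limits (rad/s): [2.79, 2.79, 3.14, 3.14, 3.14, 3.14].

## Interface

Orientations are given as a unit quaternion [x, y, z, w].
In Python, from rig import get_obs, imaging, robot gives the robot as it stands.
- The arm moves only by the shell command python3 -m inch 'ROWS' [FORCE]. ROWS is JSON, a list of rows, each a list of 3 entries, a list of its own where there are three numbers: the finger opening in mm, from 0 to 87, then the shift along the tool's x, y, z in mm, then the turn, a rotation vector about the tool's x, y, z in degrees. In form: [[grip, [dx, dy, dz], [wx, wy, wz]], ...]. A call has 1 to 12 rows; each row shifts and turns the pose as measured when the row begins, along the tool's axes as they then stand; what a row does not reach is not made up. A row lasts 1/8 s, in which the tool goes at most 62.5 mm and 10.7 degrees, less where a joint would pass 70% of its speed; a pose out of reach is approached as far as the arm can. A call with a gripper value outside its range is refused whole. The fingers move at their own pace and stop on an object; FORCE is the grip in N (left out, the last holds). Time passes only in rows, so rows that do not move let the fingers close. It gives the time, the measured TCP pose, the force and the opening at its end, in the units of the state.
- get_obs(): the state, without advancing time (a new reading comes with each control period).
- imaging.camera(name): name is "side" or "top"; returns the picture (420x560x3 uint8, red, green, blue); there is no depth.
- imaging.camera_params(name): a dict with "camera_matrix" (3x3 intrinsics, pixels), "xyz" and "rotation" of the camera in the world. Camera axes: x right, y down, z forward; pixel columns grow to the right and rows downward; lengths in m; the calibration is good to about 2 mm. A picture is of the moment at which its call begins. camera_params takes no time and is no camera call.
- robot.hand_in(): hands the job in, once; it reports no verdict.
Trained networks look in the newest picture that a camera, given by its name, has taken for a name from the list of things; names that differ only in an ending like _2 or _b are one class to them, and where a whole thing is asked for, a point or a joint stands for the part that bears it (a point fixed in the world has none). Each returns a list of dicts, best first, with "confidence" (0 to 1); they miss things now and then, are a little off and sometimes report something else, mostly with a low value. They report only what shows in the picture. A call takes as long as a camera call. They do not tell look-alikes from the thing itself.
- imaging.cut_out(camera, target): "pixels" (420x560 bool, what is visible of it) and "box" ([centre column, centre row, width, height] in pixels, round what is visible of it).
- imaging.tip_of(camera, target): "pixel" ([column, row] in pixels: a listed point, or the origin of a listed thing).
The state is a dict: "time": time; "q": joint angles; "joint_velocities": joint speeds; "joint_torque": joint torques, N m; "position": TCP position; "tool_rot": TCP orientation; "ft_force": force on the tool from outside, world axes, zero at the start; "moment": the same for the moment, N m; "grip_width": finger opening in m.
Only numpy, scipy, OpenCV 4.12 (cv2) and the standard library are available. Lean on these libraries where they do the work, as an engineer would, in place of code of your own. Each camera call takes 0.05 s, during which the arm holds its last target. There are 200 camera calls.

## Working session

There is one attempt and no reset: what is moved stays moved. The work goes in short steps, Python scripts to look and compute and a shell command to move; the robot and the scene stay as the last step left them, time stands still between calls to the robot, and variables do not carry over. Pictures are saved under pics/ and viewed, about 8 in all and at most 12, crops included, and the job is handed in when it is done.

```bash
ls; mkdir -p pics; cat > h.py <<'E'
import numpy as np, cv2
from rig import get_obs, imaging, robot
from scipy.spatial.transform import Rotation as R
def rot(p):
    r=np.array(p["rotation"],float)
    return r if r.shape==(3,3) else R.from_quat(r).as_matrix()
def snap(c,name=None,box=None,scale=1):
    im=imaging.camera(c)
    if name:
        o=im if box is None else im[box[1]:box[3],box[0]:box[2]]
        o=cv2.resize(o,None,fx=scale,fy=scale,interpolation=cv2.INTER_CUBIC)
        cv2.imwrite(f'pics/{name}.png',cv2.cvtColor(o,cv2.COLOR_RGB2BGR))
    return im
def ray(c,px):
    p=imaging.camera_params(c);K=np.array(p["camera_matrix"])
    d=rot(p)@np.linalg.solve(K,[px[0],px[1],1.]);return np.array(p["xyz"],float),d/np.linalg.norm(d)
def onz(c,px,z):
    o,d=ray(c,px);return o+d*(z-o[2])/d[2]
def tri(pt,ps):
    o1,d1=ray('top',pt);o2,d2=ray('side',ps)
    s=np.linalg.lstsq(np.c_[d1,-d2],o2-o1,rcond=None)[0]
    a=o1+s[0]*d1;b=o2+s[1]*d2;return (a+b)/2,np.linalg.norm(a-b)
def proj(c,X):
    p=imaging.camera_params(c);v=np.array(p["camera_matrix"])@(rot(p).T@(np.array(X)-np.array(p["xyz"])));return v[:2]/v[2]
E
python3 - <<'E'
from h import *
np.set_printoptions(precision=3,suppress=True)
a=snap('top','top0');b=snap('side','side0')
for c in('top','side'):
    p=imaging.camera_params(c);print(c,p["xyz"],rot(p)[:,2],p["camera_matrix"])
    for n in ['lamp_pivot','lamp_grip','lamp_head','tin','tin_mouth','inner_lid','outer_lid','lid_knob','lamp','cup','sugar_bowl','butter_box','scoop']:
        print(n,[(np.round(t['pixel']).tolist(),round(t['confidence'],2)) for t in imaging.tip_of(c,n)][:5])
print(get_obs())
cv2.imwrite('pics/both0.png',cv2.cvtColor(np.vstack([a,b])[:, :],cv2.COLOR_RGB2BGR))
E
```

```text
pics
top [0.348 0.    1.115] [ 0.215  0.007 -0.977] [[392.731   0.    268.666]
 [  0.    392.731 208.698]
 [  0.      0.      1.   ]]
lamp_pivot [([126.0, 147.0], 0.7)]
lamp_grip [([122.0, 185.0], 0.83)]
lamp_head [([123.0, 203.0], 0.78)]
tin [([282.0, 230.0], 0.9)]
tin_mouth [([282.0, 224.0], 0.82)]
inner_lid [([384.0, 246.0], 0.6), ([371.0, 178.0], 0.5)]
outer_lid [([387.0, 242.0], 0.97), ([344.0, 243.0], 0.81), ([410.0, 317.0], 0.78)]
lid_knob [([342.0, 242.0], 0.93), ([416.0, 318.0], 0.73), ([392.0, 242.0], 0.6)]
lamp []
cup [([312.0, 157.0], 0.91)]
sugar_bowl [([372.0, 181.0], 0.71)]
butter_box [([264.0, 155.0], 0.7)]
scoop [([140.0, 250.0], 0.63)]
side [0.245 0.805 0.668] [ 0.296 -0.815 -0.498] [[410.895   0.    277.508]
 [  0.    410.895 205.489]
 [  0.      0.      1.   ]]
lamp_pivot [([142.0, 263.0], 0.6)]
lamp_grip [([183.0, 265.0], 0.95), ([163.0, 354.0], 0.51), ([142.0, 260.0], 0.29)]
lamp_head [([215.0, 268.0], 0.62), ([200.0, 254.0], 0.34)]
tin [([281.0, 256.0], 0.84)]
tin_mouth [([285.0, 223.0], 0.64), ([251.0, 391.0], 0.4), ([282.0, 259.0], 0.19)]
inner_lid [([324.0, 204.0], 0.58)]
outer_lid [([314.0, 224.0], 0.83), ([322.0, 196.0], 0.68), ([388.0, 204.0], 0.6)]
lid_knob [([322.0, 190.0], 0.73), ([316.0, 221.0], 0.66), ([322.0, 197.0], 0.48)]
lamp [([161.0, 355.0], 0.62)]
cup [([225.0, 227.0], 0.64)]
sugar_bowl [([263.0, 200.0], 0.75), ([324.0, 197.0], 0.25)]
butter_box [([202.0, 257.0], 0.68)]
scoop []
{'time': 1.4, 'q': array([-1.472,  0.528,  1.433,  0.   ,  1.181, -0.178]), 'joint_velocities': array([ 0.001,  0.001,  0.001, -0.   ,  0.002,  0.001]), 'joint_torque': array([  0.   , -44.002, -17.698,   0.063,   0.05 ,  -0.   ]), 'position': array([ 0.171, -0.601,  0.202]), 'tool_rot': array([ 0.7  ,  0.098, -0.7  ,  0.098]), 'ft_force': array([ 0.4  , -0.008,  0.708]), 'moment': array([ 0.014,  0.026, -0.018]), 'grip_width': 0.08707023914762861}
```

View pics/top0.png

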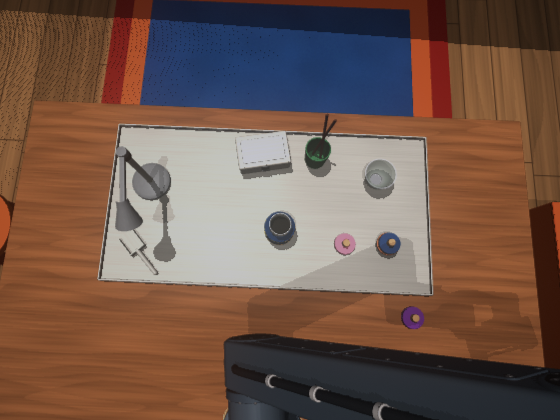

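View pics/side0.png

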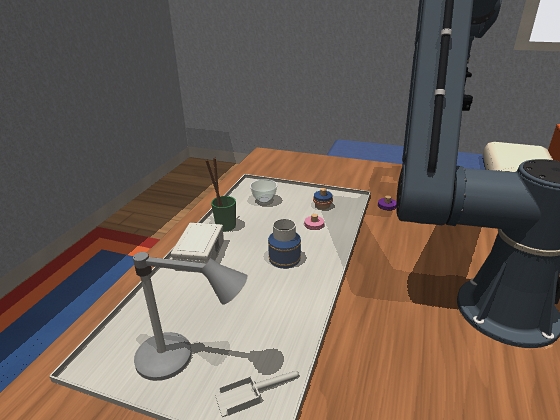

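The pictures show the tin at top(281,226), the blue nested pair at top(389,243) and side(323,198), the lamp post top at top(122,152) with its arm running to the shade at top(126,213). The pink and purple lids are look-alikes. Next I'll triangulate.

```bash
python3 - <<'E'
from h import *
np.set_printoptions(precision=4,suppress=True)
for n,t,s in [('pivot',(124,149),(142,263)),('grip',(122,185),(183,265)),('mouth',(282,224),(285,223)),('tin',(282,230),(281,258)),('lidorigin',(387,242),(322,198)),('knob',(392,242),(322,190))]:
    print(n,*tri(t,s))
def circ(c,n,i=0):
    r=imaging.cut_out(c,n); return r
for c in('top','side'):
  snap(c)
  for n in('outer_lid','inner_lid','tin','lamp_arm','lamp','cup','butter_box','scoop'):
    for r in imaging.cut_out(c,n):
        print(c,n,round(r['confidence'],2),np.round(r['box'],1))
print('pivot z243',onz('top',(124,149),.243),'grip',onz('top',(122,185),.243),onz('side',(142,263),.243),onz('side',(183,265),.243),onz('top',(123,203),.243),onz('side',(215,268),.243))
print('mouth',onz('top',(282,224),.111),onz('side',(285,223),.111))
print('tin', onz('top',(282,230),.003),onz('side',(281,258),.003))
print('knob z.055', onz('top',(392,242),.055),onz('side',(322,190),.055))
print('outer z.031', onz('top',(387,242),.031),onz('side',(322,196),.031))
print('lamp base', onz('side',(161,355),.003))
E
```

```text
pivot [0.6653 0.3529 0.2345] 0.009101069950112164
grip [0.5805 0.346  0.2434] 0.002865861234033024
mouth [ 0.5294 -0.0296  0.1099] 0.00025420641500289694
tin [ 0.5377 -0.0327 -0.0059] 0.01019536391045059
lidorigin [ 0.5053 -0.3253  0.0311] 0.002024757349623911
knob [ 0.5048 -0.3307  0.0569] 0.0034009953342461993
top outer_lid 0.63 [345.5 243.1  22.4  21.8]
top outer_lid 0.63 [413.  318.6  20.8  24.4]
top inner_lid 0.37 [380.8 249.4  11.8  18.2]
top tin 0.95 [280.8 227.6  32.7  37.8]
top tin 0.61 [380.7 173.8  37.   31.7]
top tin 0.35 [387.5 242.8  23.7  23.7]
top lamp_arm 0.79 [126.8 186.7  28.5  86.4]
top lamp 0.87 [143.7 190.1  59.   84.1]
top cup 0.78 [316.9 140.8  31.   52.1]
top butter_box 0.91 [262.4 150.8  52.5  41.5]
top scoop 0.77 [137.8 250.8  39.3  48.6]
side outer_lid 0.8 [313.6 222.4  19.4  14.3]
side outer_lid 0.68 [389.1 203.8  16.1  14.2]
side outer_lid 0.67 [323.1 194.1  22.1  16.1]
side outer_lid 0.28 [264.9 191.2  29.6  25.8]
side inner_lid 0.53 [286.4 243.6  34.5  48. ]
side inner_lid 0.47 [323.1 204.4  18.7   9.9]
side tin 0.63 [285.6 243.8  29.1  53.7]
side lamp_arm 0.84 [192.2 277.9 114.8  52.1]
side lamp 0.84 [189.8 316.2 117.  129.6]
side butter_box 0.66 [197.3 244.7  51.2  39. ]
side scoop 0.9 [257.6 393.1  82.2  44.9]
side scoop 0.4 [191.8 277.6 116.2  53.5]
pivot z243 [0.6667 0.3518 0.243 ] grip [0.5792 0.3455 0.243 ] [0.6515 0.3623 0.243 ] [0.5825 0.3455 0.243 ] [0.537  0.3379 0.243 ] [0.5278 0.3359 0.243 ]
mouth [ 0.5291 -0.0296  0.111 ] [ 0.529 -0.028  0.111]
tin [ 0.5312 -0.0335  0.003 ] [ 0.539  -0.0215  0.003 ]
knob z.055 [ 0.5034 -0.3316  0.055 ] [ 0.5074 -0.3343  0.055 ]
outer z.031 [ 0.5063 -0.3252  0.031 ] [ 0.5075 -0.3384  0.031 ]
lamp base [0.6639 0.3543 0.003 ]
```

```bash
python3 - <<'E'
from h import *
np.set_printoptions(precision=4,suppress=True)
a=snap('top');b=snap('side')
f=lambda im,x,y,w,h,s:cv2.resize(im[y:y+h,x:x+w],None,fx=s,fy=s,interpolation=cv2.INTER_CUBIC)
row1=np.hstack([f(a,100,135,60,100,5),f(a,255,200,50,50,5)[:250].repeat(1,0) if 0 else np.vstack([f(a,255,200,50,50,5),f(a,365,220,50,50,5)]),np.vstack([f(b,260,210,50,62,4),f(b,300,180,50,63,4)])])
cv2.imwrite('pics/crops.png',cv2.cvtColor(row1,cv2.COLOR_RGB2BGR));print(row1.shape)
o=get_obs();print(o['time'],R.from_quat(o['tool_rot']).as_matrix())
E
```

```text
(500, 750, 3)
2.4 [[-0.      0.2733 -0.9619]
 [ 0.     -0.9619 -0.2733]
 [-1.     -0.      0.    ]]
```

View pics/crops.png

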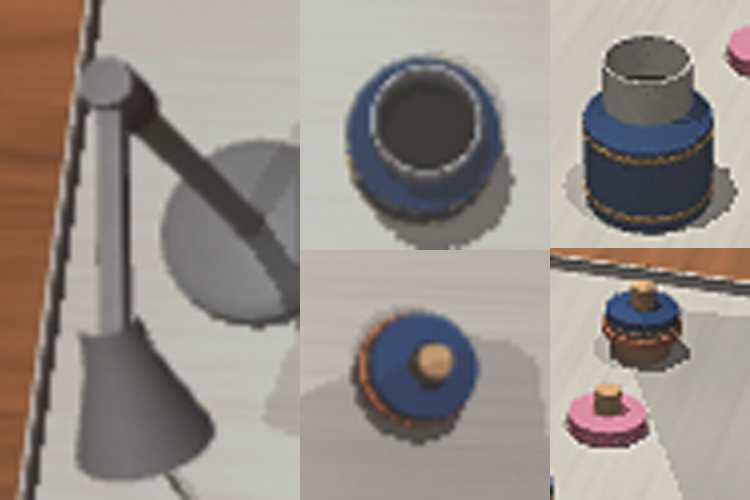

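The crops show the post cap at top(121.4,151.4), the bar's middle at top(122.6,175), the tin's rim centre at top(280.1,224) and side(284.5,225), and the blue lid with pale knob at top(389.8,243) and side(323.2,194.5).

```bash
python3 - <<'E'
from h import *
np.set_printoptions(precision=4,suppress=True)
piv=onz('top',(121.2,151.2),.251);bar=onz('top',(122.6,175),.249);end=onz('top',(123.0,200),.249)
print('piv',piv,'bar',bar,end,'base',onz('top',(148.4,181),.025))
m=onz('top',(280.0,223.8),.111);ms=onz('side',(284.3,224.8),.111);print('mouth',m,ms)
print('lid',onz('top',(389.6,242.8),.045),onz('side',(323,194.3),.045),'knobtop',onz('top',(391.6,242.2),.065))
# predicted pixels check
for n,X in [('pivcap',[.663,.355,.251])]: print(n,proj('top',X),proj('side',X))
for e in(bar,end): print('head arm',np.degrees(np.arctan2(*(e-piv)[[1,0]])))
print('to tin',np.degrees(np.arctan2(*(m-piv)[[1,0]])))
E
```

```text
piv [0.6581 0.3544 0.251 ] bar [0.6014 0.3447 0.249 ] [0.5426 0.3364 0.249 ] base [0.6526 0.3574 0.025 ]
mouth [ 0.5293 -0.0244  0.111 ] [ 0.528  -0.0195  0.111 ]
lid [ 0.5024 -0.3281  0.045 ] [ 0.5015 -0.3253  0.045 ] knobtop [ 0.5013 -0.3273  0.065 ]
pivcap [121.2082 149.1926] [137.9889 255.4114]
head arm -170.3141520524248
head arm -171.14829926736803
to tin -108.77025662816453
```

```bash
python3 -m inch '[[87,[-12,-24,-52],[0,0,0]],[87,[-12,-24,-52],[0,0,0]],[87,[-12,-24,-52],[0,0,0]],[87,[-12,-24,-52],[0,0,0]],[87,[-12,-24,-52],[0,0,0]],[87,[-12,-24,-52],[0,0,0]],[87,[-12,-24,-52],[0,0,0]],[87,[-12,-24,-52],[0,0,0]]]'
```

```text
time: 3.4
position: [0.5267, -0.2996, 0.3005]
tool_rot: [0.701, 0.093, -0.7, 0.095]
ft_force: [0.3, -1.0, -0.2]
grip_width: 0.0868
```

```bash
python3 -m inch '[[87,[0,-55,-21],[0,0,0]],[87,[0,-55,-21],[0,0,0]],[87,[0,-55,-21],[0,0,0]],[87,[0,-55,-21],[0,0,0]],[87,[0,-55,-21],[0,0,0]],[87,[0,-55,-21],[0,0,0]],[87,[0,-55,-21],[0,0,0]],[87,[0,-55,-21],[0,0,0]],[87,[0,-55,-21],[0,0,0]],[87,[0,-55,-21],[0,0,0]],[87,[0,-40,-18],[0,0,0]],[87,[0,0,0],[7,0,0]]]'
cat > go.py <<'E'
# prints tool-frame shift (mm) and yaw change (deg about tool x) to reach target X,Y,Z,yaw(of tool y)
import sys; from h import *
x=list(map(float,sys.argv[1:5])); o=get_obs(); M=R.from_quat(o['tool_rot']).as_matrix()
yaw=np.degrees(np.arctan2(M[1,1],M[0,1])); d=M.T@(np.array(x[:3])-o['position'])*1000
tilt=M.T@np.cross(M[:,0],[0,0,-1])
print('t',round(o['time'],2),'pos',np.round(o['position'],4),'yaw',round(yaw,1),'shift',np.round(d,1),'turn x',round(-((x[3]-yaw+180)%360-180),1),'level yz',np.round(np.degrees(tilt),2),'q',np.round(o['q'],2),'F',np.round(o['ft_force'],1),'w',round(o['grip_width']*1000,1))
E
python3 go.py .588 .3444 .224 -81.3
python3 - <<'E'
from h import *
snap('top','bar',(90,130,230,230),4)
E
```

```text
time: 4.9
position: [0.5949, 0.3536, 0.299]
tool_rot: [0.709, 0.05, -0.701, 0.054]
ft_force: [-0.5, -1.2, 0.2]
grip_width: 0.0869
t 4.9 pos [0.5949 0.3536 0.299 ] yaw -81.6 shift [75.   7.6  9. ] turn x -0.3 level yz [-0.   -0.63 -0.4 ] q [ 0.38  0.54  1.13 -0.01  1.46  1.8 ] F [-0.5 -1.2  0.2] w 86.9
```

View pics/bar.png

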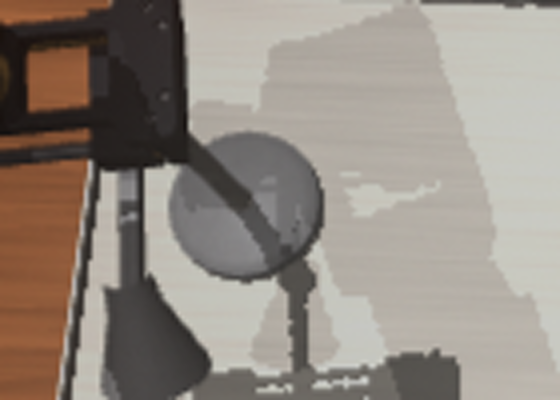

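The gripper is above the bar, and the picture shows the arm still at top(122,185). Next I'll descend and grip.

```bash
python3 -m inch '[[87,[0,8,9],[0,-0.6,-0.4]],[87,[38,0,0],[0,0,0]],[87,[37,0,0],[0,0,0]],[30,[0,0,0],[0,0,0]],[5,[0,0,0],[0,0,0]],[5,[0,0,0],[0,0,0]],[5,[0,0,0],[0,0,0]],[5,[0,0,0],[0,0,0]]]' 12; python3 go.py .588 .3444 .224 -81.3
```

```text
time: 5.95
position: [0.589, 0.3381, 0.2301]
tool_rot: [0.708, 0.052, -0.702, 0.051]
ft_force: [-0.2, 0.2, -0.2]
grip_width: 0.0449
t 5.95 pos [0.589  0.3381 0.2301] yaw -81.7 shift [ 6.1 -6.3  0.1] turn x -0.4 level yz [ 0.   -0.48  0.09] q [ 0.36  0.57  1.26 -0.    1.3   1.78] F [-0.2  0.2 -0.2] w 44.9
```

```bash
python3 -m inch '[[5,[6,-6,0],[0,-0.4,0]],[5,[0,0,0],[0,0,0]],[5,[0,0,0],[0,0,0]],[5,[0,0,0],[0,0,0]],[5,[0,0,0],[0,0,0]],[5,[0,0,0],[0,0,0]]]' 15; python3 go.py .588 .3444 .224 -81.3
```

```text
time: 6.7
position: [0.5879, 0.3456, 0.224]
tool_rot: [0.706, 0.053, -0.705, 0.051]
ft_force: [-0.2, 1.1, 0.4]
grip_width: 0.0118
t 6.7 pos [0.5879 0.3456 0.224 ] yaw -81.6 shift [-0.   1.2  0.1] turn x -0.3 level yz [-0.   -0.08  0.15] q [0.37 0.59 1.26 0.   1.3  1.79] F [-0.2  1.1  0.4] w 11.8
```

```bash
python3 -m inch '[[5,[0,9.7,-0.7],[-8,0,0]],[5,[0,9.7,-0.7],[-8,0,0]],[5,[0,9.7,-0.7],[-8,0,0]],[5,[0,9.7,-0.7],[-8,0,0]],[5,[0,0,0],[0,0,0]]]'; python3 go.py .6347 .289 .224 -18.7
```

```text
time: 7.32
position: [0.6044, 0.3095, 0.224]
tool_rot: [0.663, 0.249, -0.661, 0.248]
ft_force: [3.5, -1.6, -1.1]
grip_width: 0.0114
t 7.33 pos [0.6044 0.3095 0.224 ] yaw -48.9 shift [-0.  35.4 -9.4] turn x -30.2 level yz [-0.   -0.15  0.09] q [0.31 0.58 1.26 0.   1.29 1.16] F [ 3.5 -1.6 -1.1] w 11.4
```

```bash
python3 -m inch '[[5,[0,9.1,-0.6],[-7.5,0,0]],[5,[0,9.1,-0.6],[-7.5,0,0]],[5,[0,9.1,-0.6],[-7.5,0,0]],[5,[0,9.1,-0.6],[-7.5,0,0]],[5,[0,0,0],[0,0,0]]]'; python3 go.py .6347 .289 .224 -18.7
```

```text
time: 7.95
position: [0.6337, 0.289, 0.224]
tool_rot: [0.575, 0.412, -0.575, 0.411]
ft_force: [4.2, -1.6, -2.5]
grip_width: 0.0115
t 7.95 pos [0.6337 0.289  0.224 ] yaw -18.9 shift [-0.   0.9 -0.3] turn x -0.2 level yz [-0.   -0.08  0.07] q [0.27 0.61 1.21 0.   1.32 0.6 ] F [ 4.2 -1.6 -2.5] w 11.5
```

```bash
python3 -m inch '[[5,[0,0.8,0],[-0.2,0,0]],[5,[0,0,0],[0,0,0]],[50,[0,0,0],[0,0,0]],[50,[0,0,0],[0,0,0]],[50,[0,0,0],[0,0,0]],[50,[0,0,0],[0,0,0]],[50,[-40,0,0],[0,0,0]],[87,[-40,0,0],[0,0,0]],[87,[0,-30,-50],[0,0,0]],[87,[0,0,-50],[0,0,0]]]'; python3 go.py .503 -.1 .30 -45
python3 - <<'E'
from h import *
snap('top','lamp1',(90,110,330,290),3)
for c in('top','side'):
    if c=='side': snap('side')
    for n in('lamp_pivot','lamp_grip','lamp_head','tin_mouth'): print(c,n,[(np.round(r['pixel'],1),round(r['confidence'],2), onz(c,r['pixel'],.111 if n=='tin_mouth' else .243).round(4)) for r in imaging.tip_of(c,n)][:2])
E
```

```text
time: 9.2
position: [0.6359, 0.3934, 0.307]
tool_rot: [-0.575, -0.412, 0.578, -0.407]
ft_force: [1.0, -0.8, 0.0]
grip_width: 0.0727
t 9.2 pos [0.6359 0.3934 0.307 ] yaw -19.2 shift [  6.7  36.9 509.6] turn x 25.8 level yz [-0.   -0.    0.44] q [0.4  0.64 0.94 0.01 1.58 0.74] F [ 1.  -0.8  0. ] w 72.7
top lamp_pivot [(array([123.4, 148.1]), 0.76, array([0.6689, 0.3535, 0.243 ])), (array([150.6, 184. ]), 0.35, array([0.5846, 0.2801, 0.243 ]))]
top lamp_grip [(array([154.3, 164.3]), 0.88, array([0.6325, 0.2767, 0.243 ])), (array([386.2, 243.6]), 0.16, array([ 0.4716, -0.2597,  0.243 ]))]
top lamp_head [(array([170.3, 171.9]), 0.57, array([0.6158, 0.2377, 0.243 ]))]
top tin_mouth [(array([280.3, 221.7]), 0.73, array([ 0.5349, -0.025 ,  0.111 ]))]
side lamp_pivot [(array([142. , 261.5]), 0.94, array([0.654 , 0.3588, 0.243 ]))]
side lamp_grip [(array([178.5, 237.5]), 0.69, array([0.6329, 0.2765, 0.243 ]))]
side lamp_head [(array([200.1, 225.4]), 0.56, array([0.6149, 0.2274, 0.243 ]))]
side tin_mouth [(array([282.7, 220.7]), 0.61, array([ 0.538 , -0.0366,  0.111 ]))]
```

View pics/lamp1.png

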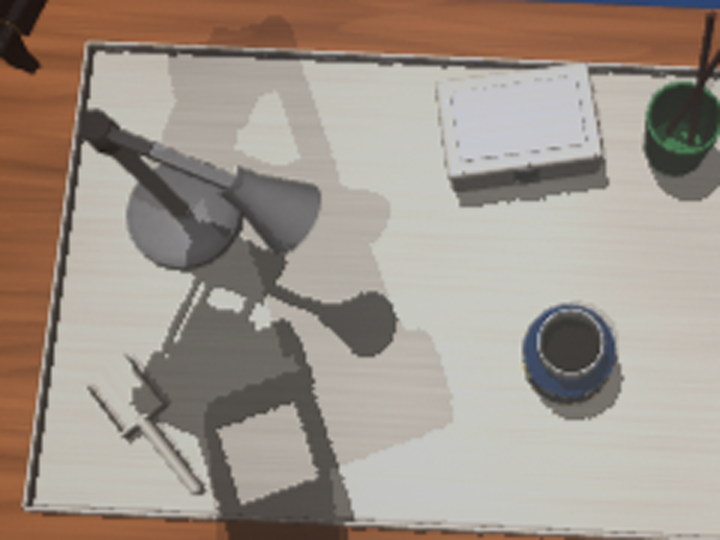

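The picture shows the arm running from top(122,153) to the shade at top(170,171), aimed at the tin. The heading is about -108.5°, against -108.7° wanted. Nothing else was disturbed. On to the lids.

```bash
python3 -m inch '[[87,[0,9,60],[0,0,0]],[87,[0,9,60],[0,0,0]],[87,[0,9,60],[0,0,0]],[87,[0,9,60],[0,0,0]],[87,[0,9,60],[0,0,0]],[87,[0,9,60],[0,0,0]],[87,[0,9,60],[0,0,0]],[87,[0,9,60],[0,0,0]],[87,[0,9,60],[0,0,0]],[87,[0,9,60],[0,0,0]],[87,[0,9,60],[0,0,0]],[87,[0,9,40],[0,0,0]]]'; python3 go.py .502 -.327 .16 -45
```

```text
time: 11.2
position: [0.5006, -0.3252, 0.3093]
tool_rot: [0.579, 0.406, -0.577, 0.409]
ft_force: [0.8, 0.7, 0.2]
grip_width: 0.0869
t 11.2 pos [ 0.5006 -0.3252  0.3093] yaw -19.6 shift [149.3   1.2   1.2] turn x 25.4 level yz [-0.    0.03 -0.27] q [-0.76  0.39  1.37  0.    1.38 -0.42] F [0.8 0.7 0.2] w 86.9
```

```bash
python3 -m inch '[[87,[50,0,0],[8.5,0,0]],[87,[50,0,0],[8.5,0,0]],[87,[50,0,0],[8.4,0,-0.2]],[87,[30,0,0],[0,0,0]],[87,[0,0,0],[0,0,0]]]'; python3 go.py .502 -.327 .008 -45
python3 - <<'E'
from h import *
a=snap('side');b=snap('top')
f=lambda im,x,y,w,h,s:cv2.resize(im[y:y+h,x:x+w],None,fx=s,fy=s,interpolation=cv2.INTER_CUBIC)
cv2.imwrite('pics/above.png',cv2.cvtColor(np.hstack([f(a,275,130,95,100,4),f(b,345,200,95,100,4)]),cv2.COLOR_RGB2BGR))
E
```

```text
time: 11.82
position: [0.4996, -0.3355, 0.1282]
tool_rot: [0.659, 0.258, -0.655, 0.265]
ft_force: [-0.1, 0.2, 0.9]
grip_width: 0.0874
t 11.82 pos [ 0.4996 -0.3355  0.1282] yaw -46.6 shift [120.1  -5.8  -7.4] turn x -1.6 level yz [-0.   -0.06 -0.61] q [-0.78  0.58  1.57  0.    0.98  0.04] F [-0.1  0.2  0.9] w 87.4
```

View pics/above.png

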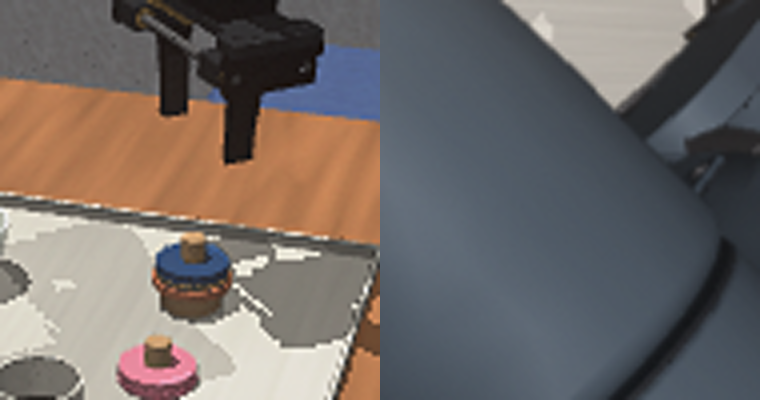

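The side view shows the blue pair under the gripper at side(323.4,195), undisturbed. Next I'll correct sideways and descend.

```bash
python3 -m inch '[[87,[10,-5.8,-7.4],[-1.6,0,-0.6]],[87,[0,0,0],[0,0,0]],[87,[40,0,0],[0,0,0]],[87,[30,0,0],[0,0,0]],[87,[0,0,0],[0,0,0]]]'; python3 go.py .502 -.327 .008 -45
```

```text
time: 12.55
position: [0.5088, -0.3311, 0.0564]
tool_rot: [0.656, 0.265, -0.649, 0.279]
ft_force: [0.6, 0.5, 0.2]
grip_width: 0.0868
t 12.55 pos [ 0.5088 -0.3311  0.0564] yaw -44.8 shift [48.2 -8.8  1.9] turn x 0.2 level yz [-0.   -0.08 -1.24] q [-0.76  0.69  1.61  0.    0.82  0.02] F [0.6 0.5 0.2] w 86.8
```

```bash
python3 -m inch '[[87,[15,-9,2],[0,0,-1.2]],[87,[0,0,0],[0,0,0]]]'; python3 go.py .502 -.327 .008 -45;python3 go.py .502 -.327 .008 -45
```

```text
time: 12.8
position: [0.502, -0.327, 0.0427]
tool_rot: [0.654, 0.271, -0.652, 0.273]
ft_force: [0.1, 0.6, 0.9]
grip_width: 0.0872
t 12.8 pos [ 0.502  -0.327   0.0427] yaw -44.7 shift [34.7 -0.1  0.1] turn x 0.3 level yz [ 0.   -0.08 -0.18] q [-0.76  0.71  1.62  0.    0.81  0.02] F [0.1 0.6 0.9] w 87.2
t 12.8 pos [ 0.502  -0.327   0.0427] yaw -44.7 shift [34.7 -0.1  0.1] turn x 0.3 level yz [ 0.   -0.08 -0.18] q [-0.76  0.71  1.62  0.    0.81  0.02] F [0.1 0.6 0.9] w 87.2
```

```bash
python3 -m inch '[[87,[15,0,0],[0,0,-0.2]],[87,[12,0,0],[0,0,0]],[87,[7,0,0],[0,0,0]],[87,[0,0,0],[0,0,0]]]'; python3 go.py .502 -.327 .008 -45
```

```text
time: 13.3
position: [0.503, -0.3279, 0.0076]
tool_rot: [0.653, 0.271, -0.652, 0.273]
ft_force: [0.2, 0.1, -0.0]
grip_width: 0.0873
t 13.3 pos [ 0.503  -0.3279  0.0076] yaw -44.8 shift [-0.4 -1.4  0.1] turn x 0.2 level yz [ 0.   -0.09 -0.13] q [-0.76  0.77  1.63  0.    0.74  0.02] F [ 0.2  0.1 -0. ] w 87.3
```

```bash
python3 -m inch '[[75,[0,-1.4,0],[0,0,0]],[50,[0,0,0],[0,0,0]],[50,[0,0,0],[0,0,0]],[50,[0,0,0],[0,0,0]],[50,[0,0,0],[0,0,0]],[50,[0,0,0],[0,0,0]]]' 20; python3 go.py .502 -.327 .008 -45
```

```text
time: 14.05
position: [0.5022, -0.3271, 0.0081]
tool_rot: [0.654, 0.271, -0.652, 0.273]
ft_force: [0.1, 0.2, -0.9]
grip_width: 0.0627
t 14.05 pos [ 0.5022 -0.3271  0.0081] yaw -44.8 shift [ 0.1 -0.2  0.1] turn x 0.2 level yz [ 0.   -0.09 -0.18] q [-0.76  0.76  1.63  0.    0.74  0.02] F [ 0.1  0.2 -0.9] w 62.7
```

```bash
python3 -m inch '[[50,[-8,0,0],[0,0,0]],[50,[-20,0,0],[0,0,0]],[50,[-35,0,0],[0,0,0]],[50,[-40,0,0],[0,0,0]],[50,[-40,0,0],[0,0,0]],[50,[-30,0,0],[0,0,0]],[50,[-15,0,0],[0,0,0]],[50,[0,0,0],[0,0,0]]]'; python3 go.py .529 -.0235 .2 -45
```

```text
time: 15.05
position: [0.5004, -0.3257, 0.2032]
tool_rot: [0.653, 0.272, -0.652, 0.272]
ft_force: [-0.7, 0.7, -2.5]
grip_width: 0.0626
t 15.05 pos [ 0.5004 -0.3257  0.2032] yaw -44.8 shift [   3.5 -192.5 -234.8] turn x 0.2 level yz [ 0.   -0.09 -0.03] q [-0.76  0.49  1.5   0.    1.15  0.02] F [-0.7  0.7 -2.5] w 62.6
```

```bash
python3 -m inch '[[50,[0,-10,-12],[0,0,0]],[50,[0,-19,-23],[0,0,0]],[50,[0,-25,-31],[0,0,0]],[50,[0,-28,-35],[0,0,0]],[50,[0,-28,-35],[0,0,0]],[50,[0,-28,-34],[0,0,0]],[50,[0,-25,-31],[0,0,0]],[50,[0,-15,-18],[0,0,0]],[50,[0,-8,-9],[0,0,0]],[50,[0,0,0],[0,0,0]]]'; python3 go.py .529 -.0235 .2 -45
```

```text
time: 16.3
position: [0.5176, -0.0116, 0.19]
tool_rot: [-0.646, -0.282, 0.659, -0.262]
ft_force: [0.0, 0.1, -2.0]
grip_width: 0.0623
t 16.3 pos [ 0.5176 -0.0116  0.19  ] yaw -44.7 shift [-10.5  16.1   0.5] turn x 0.3 level yz [-0.    0.41  1.92] q [-0.25  0.41  1.69  0.01  1.07  0.53] F [ 0.   0.1 -2. ] w 62.3
```

```bash
python3 -m inch '[[50,[0,8,0],[0.3,0.2,1]],[50,[0,7,0],[0,0.2,0.9]],[50,[0,0,0],[0,0,0]]]'; python3 go.py .529 -.0235 .16 -45
```

```text
time: 16.68
position: [0.529, -0.0253, 0.1891]
tool_rot: [0.654, 0.269, -0.654, 0.27]
ft_force: [-0.5, -0.3, -1.2]
grip_width: 0.0626
t 16.68 pos [ 0.529  -0.0253  0.1891] yaw -45.2 shift [29.1 -1.4 -1.3] turn x -0.2 level yz [ 0.    0.05 -0.12] q [-0.26  0.42  1.69 -0.    1.04  0.53] F [-0.5 -0.3 -1.2] w 62.6
```

Lower to leave the plug about 20 mm above the rim, then look.

```bash
python3 -m inch '[[50,[12,0,0],[0,0,0]],[50,[15,0,0],[0,0,0]],[50,[17,-1.4,-1.3],[0,0,0]],[50,[10,0,0],[0,0,0]],[50,[0,0,0],[0,0,0]]]'; python3 go.py .529 -.0235 .136 -45
python3 - <<'E'
from h import *
a=snap('side');b=snap('top')
cv2.imwrite('pics/x_side.png',cv2.cvtColor(a,cv2.COLOR_RGB2BGR))
f=lambda im,x,y,w,h,s:cv2.resize(im[y:y+h,x:x+w],None,fx=s,fy=s,interpolation=cv2.INTER_CUBIC)
cv2.imwrite('pics/near.png',cv2.cvtColor(np.hstack([f(a,250,170,80,100,6),f(b,240,170,50,100,6)]),cv2.COLOR_RGB2BGR))
E
```

```text
time: 17.3
position: [0.5285, -0.0251, 0.1315]
tool_rot: [-0.654, -0.268, 0.654, -0.269]
ft_force: [-0.1, 0.2, -1.5]
grip_width: 0.0628
t 17.3 pos [ 0.5285 -0.0251  0.1315] yaw -45.4 shift [-4.5 -0.8 -1.5] turn x -0.4 level yz [ 0.    0.08 -0.07] q [-0.26  0.5   1.74 -0.    0.9   0.54] F [-0.1  0.2 -1.5] w 62.8
```

View pics/near.png

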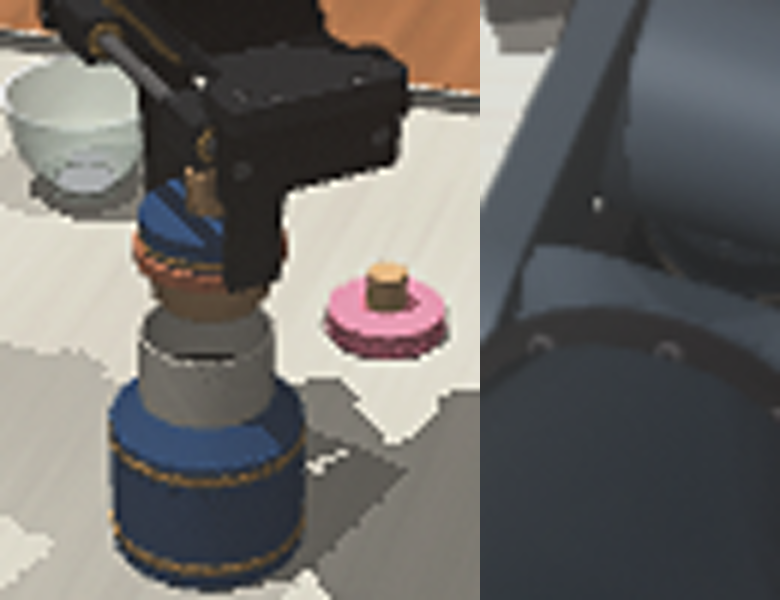

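The side view shows the plug 15 mm above the mouth. The ledge centre is at column 285.0 and the neck's centre at 284.3. Next I'll turn that into an offset.

```bash
python3 - <<'E'
from h import *
np.set_printoptions(precision=2,suppress=True)
def sil(c,x,y,z,r):
    a=np.linspace(0,2*np.pi,90);P=np.array([proj(c,[x+r*np.cos(t),y+r*np.sin(t),z]) for t in a]);return P[:,0].min(),P[:,0].max(),P[:,1].min(),P[:,1].max()
T=(.529,-.0238)
for n,z,r in [('body',.04,.042),('neck',.095,.029),('rim',.111,.029)]: print(n,np.array(sil('side',*T,z,r)))
print('ledge@tcp',np.array(sil('side',.5285,-.0251,.1505,.032)),'ledge@tin',np.array(sil('side',*T,.1505,.032)))
print('outer@tcp',np.array(sil('side',.5285,-.0251,.1685,.0295)))
# subpixel edges measured along rows by gradient
im=cv2.cvtColor(cv2.imread('pics/x_side.png'),cv2.COLOR_BGR2LAB).astype(float)
for row in (213,214,215,233,234,236,238,245,250,255):
    g=np.abs(np.diff(im[row,255:320],axis=0)).sum(1); p=[i for i in np.argsort(-g)[:6]]; print(row,sorted((255.5+i+.5-.5,int(g[i])) for i in p))
print(sil('top',*T,.111,.029))
E
```

```text
body [268.63 300.83 237.71 256.58]
neck [273.12 295.93 223.06 235.57]
rim [272.97 295.96 217.82 230.18]
ledge@tcp [271.75 297.59 203.76 216.9 ] ledge@tin [271.38 297.24 203.97 217.14]
outer@tcp [272.59 296.62 198.04 209.94]
213 [(np.float64(271.5), 81), (np.float64(272.5), 88), (np.float64(273.5), 83), (np.float64(275.5), 101), (np.float64(296.5), 119), (np.float64(297.5), 88)]
214 [(np.float64(272.5), 165), (np.float64(275.5), 73), (np.float64(277.5), 114), (np.float64(286.5), 55), (np.float64(296.5), 216), (np.float64(311.5), 46)]
215 [(np.float64(272.5), 89), (np.float64(273.5), 76), (np.float64(278.5), 79), (np.float64(281.5), 110), (np.float64(296.5), 176), (np.float64(317.5), 91)]
233 [(np.float64(271.5), 150), (np.float64(272.5), 73), (np.float64(296.5), 109), (np.float64(297.5), 112), (np.float64(300.5), 111), (np.float64(306.5), 116)]
234 [(np.float64(269.5), 75), (np.float64(270.5), 78), (np.float64(272.5), 67), (np.float64(297.5), 48), (np.float64(298.5), 58), (np.float64(307.5), 113)]
236 [(np.float64(268.5), 114), (np.float64(269.5), 36), (np.float64(273.5), 36), (np.float64(294.5), 41), (np.float64(299.5), 106), (np.float64(309.5), 113)]
238 [(np.float64(267.5), 120), (np.float64(273.5), 31), (np.float64(274.5), 36), (np.float64(299.5), 50), (np.float64(300.5), 55), (np.float64(309.5), 111)]
245 [(np.float64(267.5), 88), (np.float64(268.5), 70), (np.float64(297.5), 48), (np.float64(300.5), 60), (np.float64(305.5), 114), (np.float64(307.5), 116)]
250 [(np.float64(267.5), 84), (np.float64(268.5), 78), (np.float64(277.5), 45), (np.float64(291.5), 31), (np.float64(300.5), 59), (np.float64(315.5), 39)]
255 [(np.float64(267.5), 30), (np.float64(268.5), 188), (np.float64(269.5), 9), (np.float64(299.5), 31), (np.float64(300.5), 40), (np.float64(310.5), 39)]
(np.float64(268.5856943268209), np.float64(290.93347035982265), np.float64(212.98285384840298), np.float64(234.99573502186348))
```

```bash
python3 -m inch '[[50,[5,0,-2.4],[0,0,0]],[50,[6,0,0],[0,0,0]],[50,[0,0,0],[0,0,0]]]'; python3 go.py .5303 -.0235 .096 -45
```

```text
time: 17.77
position: [0.5322, -0.0237, 0.122]
tool_rot: [0.655, 0.267, -0.653, 0.27]
ft_force: [-0.6, -0.3, -2.5]
grip_width: 0.0627
t 17.77 pos [ 0.5322 -0.0237  0.122 ] yaw -45.4 shift [26.  -1.6  1.2] turn x -0.4 level yz [-0.   -0.07 -0.32] q [-0.25  0.52  1.75 -0.    0.87  0.54] F [-0.6 -0.3 -2.5] w 62.7
```

```bash
python3 -m inch '[[50,[3,-1.6,1.2],[-0.3,0,-0.3]],[50,[3,0,0],[0,0,0]],[50,[0,0,0],[0,0,0]]]'; python3 go.py .5303 -.0235 .096 -45
```

```text
time: 18.15
position: [0.5302, -0.0235, 0.1157]
tool_rot: [0.654, 0.27, -0.653, 0.27]
ft_force: [0.3, 0.3, -0.9]
grip_width: 0.0625
t 18.15 pos [ 0.5302 -0.0235  0.1157] yaw -45.0 shift [19.7  0.1  0. ] turn x -0.0 level yz [ 0.   -0.08 -0.02] q [-0.26  0.53  1.75  0.    0.86  0.53] F [ 0.3  0.3 -0.9] w 62.5
```

Exactly placed. Insert in small steps, watching the force.

```bash
python3 -m inch '[[50,[2,0,0],[0,0,0]],[50,[2,0,0],[0,0,0]],[50,[2,0,0],[0,0,0]]]'; python3 go.py .5303 -.0235 .096 -45
```

```text
time: 18.52
position: [0.5305, -0.0235, 0.1096]
tool_rot: [0.654, 0.27, -0.653, 0.271]
ft_force: [0.2, 0.1, -1.5]
grip_width: 0.0625
t 18.52 pos [ 0.5305 -0.0235  0.1096] yaw -45.0 shift [13.6 -0.2  0.1] turn x -0.0 level yz [-0.   -0.1  -0.06] q [-0.26  0.54  1.76  0.    0.85  0.53] F [ 0.2  0.1 -1.5] w 62.5
```

```bash
python3 -m inch '[[50,[2.5,0,0],[0,0,0]],[50,[2.5,0,0],[0,0,0]],[50,[2.5,0,0],[0,0,0]],[50,[2,0,0],[0,0,0]],[50,[0,0,0],[0,0,0]]]'; python3 go.py .5303 -.0235 .096 -45
```

```text
time: 19.15
position: [0.5304, -0.0235, 0.0991]
tool_rot: [0.654, 0.27, -0.653, 0.27]
ft_force: [0.6, -0.3, -2.6]
grip_width: 0.0622
t 19.15 pos [ 0.5304 -0.0235  0.0991] yaw -45.0 shift [ 3.1 -0.   0.1] turn x -0.0 level yz [ 0.   -0.08 -0.03] q [-0.26  0.55  1.76  0.    0.82  0.53] F [ 0.6 -0.3 -2.6] w 62.2
```

```bash
for i in 1 2 3; do python3 -m inch '[[50,[1,0,0],[0,0,0]]]' | egrep 'pos|ft'; done
```

```text
position: [0.5305, -0.0235, 0.0982]
ft_force: [-0.4, 0.3, -1.9]
position: [0.5306, -0.0235, 0.0972]
ft_force: [0.3, 0.4, -1.8]
position: [0.5306, -0.0235, 0.0962]
ft_force: [0.9, 0.4, -2.0]
```

```bash
python3 -m inch '[[50,[1,0,0],[0,0,0]]]' | egrep 'pos|ft'; python3 -m inch '[[50,[0.7,0,0],[0,0,0]]]' | egrep 'pos|ft'
```

```text
position: [0.5307, -0.0236, 0.0959]
ft_force: [-3.3, 0.5, 9.9]
position: [0.5307, -0.0235, 0.096]
ft_force: [-1.8, -0.0, 4.4]
```

Contact came at z = 0.0960, exactly the expected seated height. Next I'll release.

```bash
python3 -m inch '[[64,[0,0,0],[0,0,0]],[68,[0,0,0],[0,0,0]],[78,[0,0,0],[0,0,0]],[78,[0,0,0],[0,0,0]],[78,[0,0,0],[0,0,0]]]'; python3 go.py .5303 -.0235 .133 -45
python3 - <<'E'
from h import *
a=snap('side')
cv2.imwrite('pics/rel.png',cv2.cvtColor(cv2.resize(a[160:260,240:340],None,fx=6,fy=6,interpolation=cv2.INTER_CUBIC),cv2.COLOR_RGB2BGR))
E
```

```text
time: 20.4
position: [0.5314, -0.0237, 0.096]
tool_rot: [0.655, 0.27, -0.652, 0.271]
ft_force: [0.1, -0.1, 0.9]
grip_width: 0.0774
t 20.4 pos [ 0.5314 -0.0237  0.096 ] yaw -45.0 shift [-37.   -0.9   0.6] turn x -0.0 level yz [ 0.   -0.16 -0.17] q [-0.26  0.56  1.77  0.    0.81  0.53] F [ 0.1 -0.1  0.9] w 77.4
```

View pics/rel.png

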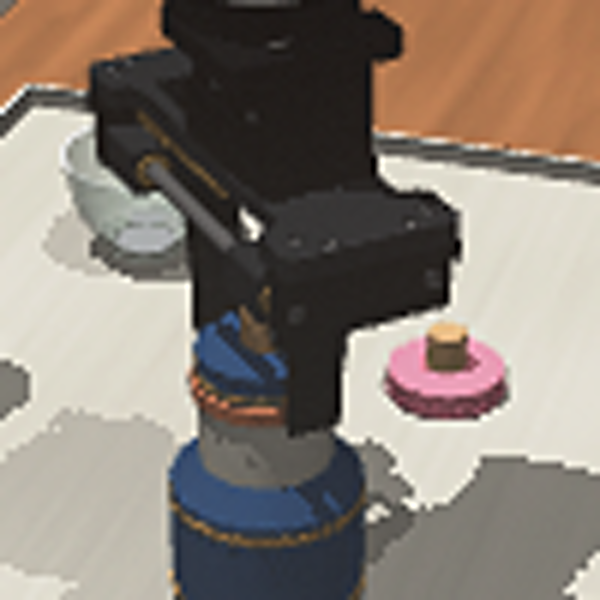

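The release picture shows the copper ledge sitting level on the neck, with the outer lid on it. Next I'll rise so the fingertips clear the cap top (z 0.133), then close on the knob.

```bash
python3 -m inch '[[80,[-8,-0.5,0.4],[0,0,0]],[80,[-15,0,0],[0,0,0]],[80,[-12,0,0],[0,0,0]],[80,[-5,0,0],[0,0,0]],[80,[0,0,0],[0,0,0]]]'; python3 go.py .5306 -.0235 .136 -45
```

```text
time: 21.08
position: [0.5313, -0.0238, 0.14]
tool_rot: [0.655, 0.269, -0.651, 0.272]
ft_force: [-0.1, 0.2, -0.6]
grip_width: 0.0799
t 21.07 pos [ 0.5313 -0.0238  0.14  ] yaw -45.0 shift [ 4.  -0.8  0.3] turn x -0.0 level yz [ 0.   -0.24 -0.3 ] q [-0.26  0.49  1.73  0.    0.91  0.53] F [-0.1  0.2 -0.6] w 79.9
```

```bash
python3 -m inch '[[40,[4,-0.8,0.3],[0,-0.2,-0.3]],[30,[0,0,0],[0,0,0]],[30,[0,0,0],[0,0,0]],[30,[0,0,0],[0,0,0]],[30,[0,0,0],[0,0,0]]]' 10; python3 go.py .5306 -.0235 .136 -45
```

```text
time: 21.7
position: [0.5295, -0.0232, 0.1345]
tool_rot: [-0.653, -0.271, 0.654, -0.27]
ft_force: [-0.7, 0.1, 0.8]
grip_width: 0.0382
t 21.7 pos [ 0.5295 -0.0232  0.1345] yaw -45.0 shift [-1.5  1.  -0.6] turn x -0.0 level yz [0.   0.07 0.17] q [-0.26  0.5   1.74  0.    0.91  0.53] F [-0.7  0.1  0.8] w 38.2
```

```bash
python3 -m inch '[[38,[-1.2,1,-0.6],[0,0,0]],[10,[0,0,0],[0,0,0]],[10,[0,0,0],[0,0,0]],[10,[0,0,0],[0,0,0]],[10,[0,0,0],[0,0,0]],[10,[0,0,0],[0,0,0]]]' 10; python3 go.py .5306 -.0235 .136 -45
```

```text
time: 22.45
position: [0.5308, -0.0235, 0.1359]
tool_rot: [-0.653, -0.271, 0.654, -0.27]
ft_force: [0.2, 0.2, 0.4]
grip_width: 0.0106
t 22.45 pos [ 0.5308 -0.0235  0.1359] yaw -45.0 shift [-0.1 -0.2  0.1] turn x -0.0 level yz [0.   0.06 0.16] q [-0.26  0.5   1.73  0.    0.92  0.53] F [0.2 0.2 0.4] w 10.6
```

```bash
python3 - <<'E'
from h import *
a=snap('side')
cv2.imwrite('pics/knob.png',cv2.cvtColor(cv2.resize(a[160:250,240:330],None,fx=6,fy=6,interpolation=cv2.INTER_CUBIC),cv2.COLOR_RGB2BGR))
E
```

```text
(no output)
```

View pics/knob.png

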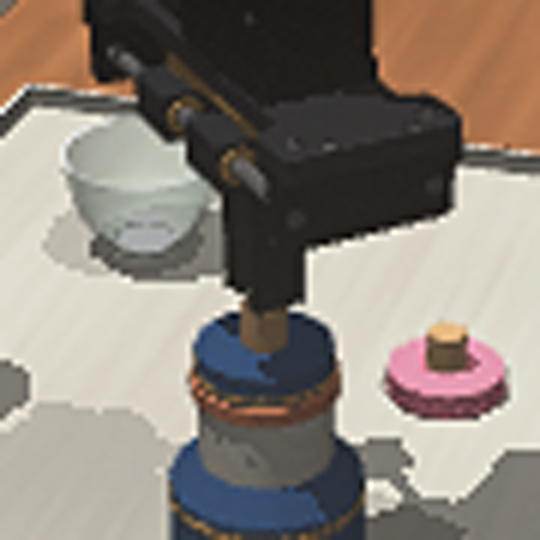

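```bash
python3 - <<'E'
from h import *
np.set_printoptions(precision=1,suppress=True)
c=lambda X:(proj('side',X)+.5-np.array([240,160]))*6
for n,z in [('tcp',.136),('knobtop',.153),('knobbot',.133),('capedge',.119),('ledge',.1155),('grasp',.155),('z.165',.165)]: print(n,c([.5308,-.0235,z]))
o=get_obs();M=R.from_quat(o['tool_rot']).as_matrix()
for s in(-1,1):
  for w in (6,16): print('finger tip',s,w,c(o['position']+M[:,1]*s*w/1000))
E
```

```text
tcp [264.8 335. ]
knobtop [264.4 299.7]
knobbot [264.9 341.1]
capedge [265.3 369.6]
ledge [265.4 376.7]
grasp [264.4 295.5]
z.165 [264.1 274.5]
finger tip -1 6 [271.3 341.9]
finger tip -1 16 [282.1 353.1]
finger tip 1 6 [258.5 328.6]
finger tip 1 16 [248.  317.8]
```

The picture shows the shut fingers just above the knob, with their tips at about row 305. The physical tips therefore end about 17 mm behind the stated TCP. The knob needs the nominal grasp point, so TCP z is about 0.124. I'll reopen, lower and close.

```bash
python3 -m inch '[[50,[0,0,0],[0,0,0]],[50,[0,0,0],[0,0,0]],[50,[0,0,0],[0,0,0]],[50,[0,0,0],[0,0,0]],[50,[0,0,0],[0,0,0]],[50,[4,0,0],[0,0,0]],[50,[4,0,0],[0,0,0]],[50,[3,0,0],[0,0,0]],[50,[0,0,0],[0,0,0]]]'; python3 go.py .5306 -.0235 .124 -45
```

```text
time: 23.62
position: [0.5305, -0.0235, 0.1238]
tool_rot: [-0.652, -0.271, 0.654, -0.27]
ft_force: [-0.3, 0.1, -0.3]
grip_width: 0.0499
t 23.62 pos [ 0.5305 -0.0235  0.1238] yaw -45.0 shift [-0.2  0.  -0. ] turn x -0.0 level yz [0.   0.08 0.19] q [-0.26  0.52  1.74  0.    0.89  0.53] F [-0.3  0.1 -0.3] w 49.9
```

```bash
python3 -m inch '[[30,[-0.3,0,0],[0,0,0.2]],[12,[0,0,0],[0,0,0]],[12,[0,0,0],[0,0,0]],[12,[0,0,0],[0,0,0]],[12,[0,0,0],[0,0,0]],[12,[0,0,0],[0,0,0]],[12,[0,0,0],[0,0,0]]]' 12; python3 go.py .5306 -.0235 .124 -45
```

```text
time: 24.5
position: [0.5307, -0.0235, 0.1243]
tool_rot: [-0.653, -0.27, 0.654, -0.271]
ft_force: [0.1, 0.6, 0.2]
grip_width: 0.019
t 24.5 pos [ 0.5307 -0.0235  0.1243] yaw -45.0 shift [ 0.3 -0.1  0.1] turn x -0.0 level yz [-0.    0.06 -0.05] q [-0.25  0.51  1.74 -0.    0.88  0.53] F [0.1 0.6 0.2] w 19.0
```

The knob is gripped at 19 mm. Next I'll lift gently.

```bash
python3 -m inch '[[12,[-2,0,0],[0,0,0]],[12,[-3,0,0],[0,0,0]],[12,[-5,0,0],[0,0,0]],[12,[-8,0,0],[0,0,0]],[12,[-15,0,0],[0,0,0]],[12,[-20,0,0],[0,0,0]],[12,[-20,0,0],[0,0,0]],[12,[-20,0,0],[0,0,0]],[12,[-20,0,0],[0,0,0]],[12,[-15,0,0],[0,0,0]],[12,[-8,0,0],[0,0,0]],[12,[0,0,0],[0,0,0]]]'; python3 go.py .5306 -.0235 .26 -45
python3 - <<'E'
from h import *
a=snap('side')
cv2.imwrite('pics/lift.png',cv2.cvtColor(cv2.resize(a[90:290,190:360],None,fx=3,fy=3,interpolation=cv2.INTER_CUBIC),cv2.COLOR_RGB2BGR))
E
```

```text
time: 26.0
position: [0.5312, -0.0233, 0.2728]
tool_rot: [0.655, 0.269, -0.652, 0.272]
ft_force: [0.2, 0.7, -1.1]
grip_width: 0.0191
t 26.0 pos [ 0.5312 -0.0233  0.2728] yaw -45.0 shift [12.8 -0.4  0.6] turn x -0.0 level yz [-0.   -0.15 -0.4 ] q [-0.25  0.32  1.58 -0.    1.24  0.53] F [ 0.2  0.7 -1.1] w 19.1
```

View pics/lift.png

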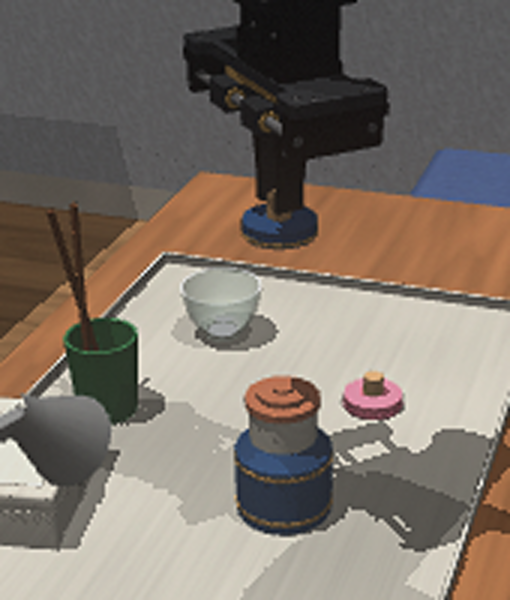

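The outer lid alone is in the gripper and level, at crop(279,225). The inner lid sits flush on the tin at crop(283,397), and the lamp, cup, bowl and box are in place. I'll trim the level, settle, check the final numbers and hand in.

```bash
python3 -m inch '[[12,[0,0,0],[0,-0.1,-0.4]],[12,[0,0,0],[0,0,0]],[12,[0,0,0],[0,0,0]],[12,[0,0,0],[0,0,0]]]' && python3 go.py .5306 -.0235 .27 -45
python3 - <<'E'
from h import *
snap('side');P=np.array([.657,.355])
for n,z in(('lamp_grip',.243),('lamp_head',.243),('inner_lid',.091),('tin',.003)):
    for r in imaging.tip_of('side',n)[:1]:
        X=onz('side',r['pixel'],z);print(n,X.round(3),round(r['confidence'],2),np.degrees(np.arctan2(*(X[:2]-P)[::-1])).round(1))
o=get_obs();print(o['joint_velocities'].round(3),o['grip_width'],robot.hand_in())
E
```

```text
time: 26.55
position: [0.5297, -0.023, 0.2702]
tool_rot: [-0.652, -0.272, 0.655, -0.269]
ft_force: [0.3, 0.5, -1.1]
grip_width: 0.019
t 26.55 pos [ 0.5297 -0.023   0.2702] yaw -45.0 shift [ 0.2  1.  -0.3] turn x -0.0 level yz [-0.    0.13  0.32] q [-0.25  0.32  1.58  0.    1.24  0.53] F [ 0.3  0.5 -1.1] w 19.0
lamp_grip [0.634 0.283 0.243] 0.86 -107.7
lamp_head [0.61  0.232 0.243] 0.6 -111.2
inner_lid [ 0.537 -0.038  0.091] 0.81 -107.0
tin [ 0.532 -0.033  0.003] 0.94 -107.8
the job is handed in; nothing more can be done
[ 0. -0.  0. -0.  0.  0.] 0.019217192875815282 None
```

The job is done and handed in at about 27 s; no verdict came back.

- **Lamp:** I gripped the bar and swung the arm about 63° to point at the tin. It ended at a heading of about -108.7°, against the roughly -108.5° wanted. The last network readings scatter between -107.7° and -111.2°, which is within their usual error.
- **Nested lids:** I carried them by the copper ledge and lowered the plug in small steps. Contact came at the expected seated height (TCP z 0.096 m) with about 10 N, and then I released.
- **Outer lid:** My first close on the knob was too high and shut on nothing, without contact. I reopened, went 12 mm lower and gripped it at 19 mm.
- **Final state:** The last picture shows the inner lid flush on the tin. The tin, butter box, bowl and cup look undisturbed in it. The scoop is outside that view; it was in place in the earlier top picture.
- **Hold:** The outer lid is level to about 0.35° and still. Its edge is about 15 cm above the tin's mouth, and it touches nothing else.

The network's last inner-lid and tin-origin points disagree with my other measurements by 1–1.5 cm. I trusted the picture, the contact height and the edge fits instead.

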